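# Tare the balance in use, switch off the idle one

### The arm

A 7-joint arm with a two-finger parallel gripper is mounted at the origin on the work surface. World frame = base frame: x ahead of the robot, y to its left, z up, the work surface at z = 0. Lengths are in m, angles in rad, forces in N, time in s.
With the tool pointing down it reaches from about 0.425 to 0.925 m from the base axis. Payload 6.8 kg.
Tool frame: the origin (TCP) lies where the fingers leave the gripper's body, on its centre line; the fingertips stand 80 mm ahead of it and the grasp point (between the pads) lies 61 mm ahead of it; y points along the fingers, z is the direction in which the jaws open and shut, and the axes are right-handed (so a half turn about y gives the same grasp; the last joint's range is limited). The gripper opens to 88 mm and grips with 3 to 60 N. Pads are 20 mm wide; open, the fingers measure 115 mm over their backs; the gripper's body (75 mm by 178 mm) begins 61 mm behind the grasp point.
Start: joints at [0.997, 0.477, 0.022, 1.555, -0.011, 1.109, -0.083], TCP at [0.303, -0.603, 0.303] pointing down, gripper open.
Joint ranges: [-2.96, 2.96], [-0.34, 2.1], [-1.41, 1.46], [0.24, 2.44], [-1.37, 4.51], [0.17, 1.92], [-2.96, 2.96]. Speed limits (rad/s): [2.39, 2.39, 3.14, 3.14, 3.14, 3.14, 3.14].

### API

Orientations are given as a unit quaternion [w, x, y, z].
In Python, from plant import r, viewer, job gives the robot as it stands.
- The arm moves only by the shell command python3 -m jog 'ROWS' [FORCE]. ROWS is JSON, a list of rows, each a list of 5 numbers: the shift along the tool's x, y, z in mm, then the turn about the tool's y in rad, then the finger opening in mm, from 0 to 87.8. In form: [[x, y, z, roll, grip], ...]. A call has exactly 8 rows; each row is the pose to reach, as a shift and turn from the pose commanded when the call began, along the tool's axes at that moment; what a row does not reach only later rows make up. A row lasts 1/12 s, in which the tool goes at most 41.7 mm and 7.16 degrees, less where a joint would pass 70% of its speed; a pose out of reach is approached as far as the arm can. A call with a gripper value outside its range is refused whole. The fingers move at their own pace and stop on an object; FORCE is the grip in N (left out, the last holds). Time passes only in rows, so rows that repeat a pose let the fingers close, or fill a call up. It gives the time, the measured TCP pose, the force and the opening at its end, in the units of the state.
- r.observe(): the state, without advancing time (a new reading comes with each control period).
- viewer.capture(name): name is "scene" or "top" or "wrist"; returns a dict with "pixels" (420x560x3 uint8, red, green, blue), "depth" (420x560 float32, m along the optical axis (not along the pixel's ray), 0 where there is no reading), "camera_matrix" (3x3 intrinsics, pixels), "extrinsics" (4x4, takes a point from world to camera coordinates); the wrist camera has in their place "mount" (4x4, takes a point from camera to tool coordinates, whose origin is the TCP and whose axes are the tool frame's). Camera axes: x right, y down, z forward; pixel columns grow to the right and rows downward; lengths in m; the calibration is good to about 2 mm. A picture is of the moment at which its call begins: read the wrist's pose just before it.
- job.job_done(): hands the job in, once; it reports no verdict.
Trained networks look in the newest picture that a camera, given by its name, has taken for a name from the list of things; names that differ only in an ending like _2 or _b are one class to them, and where a whole thing is asked for, a point or a joint stands for the part that bears it (a point fixed in the world has none). Each returns a list of dicts, best first, with "p" (0 to 1); they miss things now and then, are a little off and sometimes report something else, mostly with a low value. They report only what shows in the picture. A call takes as long as a camera call.
- viewer.trace(camera, query): "pixels" (420x560 bool, what is visible of it) and "uv" ([column, row] in pixels, amid what is visible of it).
The state is a dict: "time_s": time; "joints": joint angles; "qvel": joint speeds; "tau": joint torques, N m; "eef_pos": TCP position; "tool_rot": TCP orientation; "contact_force": force on the tool from outside, world axes, zero at the start; "torque": the same for the moment, N m; "grip_width": opening from 0.0 (shut) to 1.0 (fully open).
Only numpy, scipy, OpenCV 4.12 (cv2) and the standard library are available. Lean on these libraries where they do the work, as an engineer would, in place of code of your own. Each camera call takes 0.05 s, during which the arm holds its last target.

### The job

Get the weighing bench ready: with the fingertips, press the green tare button of the balance that carries the white bowl fully in and let it spring back, then press the red off button of the empty balance fully in and withdraw so that it springs back too. Press gently, press no other button, and leave the bowl and everything else on the bench where it stands; nothing is picked up.

Things in the scene. Friction and masses are not known exactly. Their poses are not given: they have to be found in the camera images.
- balance_loaded: the balance that carries the white bowl: white, fixed, 250 (x) x 200 (y) x 70 mm high; both look alike and may stand left or right. Origin: centre of its underside on the bench; x points from keypad to back, z up. Keypad deck 45 mm high over the front 100 mm, rear deck 58; steel pan 132 mm across, top at 70 mm, 45 mm behind the origin. Button row 95 mm in front of the origin: green left, blue middle, red right, seen from the robot
- green_loaded_top (a point): centre of the top face of the green (tare (zero)) button of the balance that carries the white bowl, 60 mm to the left (+y of the balance): upright cylinder 24 mm across in a black round housing 40 mm across; its top is 66 mm above the bench when out, 10 mm above its housing; goes down 6 mm when pressed
- green_loaded (a joint): how far that green button is pressed straight down, m: 0 = out, 0.006 = fully in; a spring returns it; it starts to move at 1.5 N and is fully in at 5 N, then stops hard
- blue_loaded_top (a point): centre of the top face of the blue (unit) button of the balance that carries the white bowl, on the middle line: upright cylinder 24 mm across in a black round housing 40 mm across; its top is 66 mm above the bench when out, 10 mm above its housing; goes down 6 mm when pressed
- blue_loaded (a joint): how far that blue button is pressed straight down, m: 0 = out, 0.006 = fully in; a spring returns it; it starts to move at 1.5 N and is fully in at 5 N, then stops hard
- red_loaded_top (a point): centre of the top face of the red (off) button of the balance that carries the white bowl, 60 mm to the right (-y of the balance): upright cylinder 24 mm across in a black round housing 40 mm across; its top is 66 mm above the bench when out, 10 mm above its housing; goes down 6 mm when pressed
- red_loaded (a joint): how far that red button is pressed straight down, m: 0 = out, 0.006 = fully in; a spring returns it; it starts to move at 1.5 N and is fully in at 5 N, then stops hard
- balance_empty: the other balance, whose pan is empty: white, fixed, 250 (x) x 200 (y) x 70 mm high; both look alike and may stand left or right. Origin: centre of its underside on the bench; x points from keypad to back, z up. Keypad deck 45 mm high over the front 100 mm, rear deck 58; steel pan 132 mm across, top at 70 mm, 45 mm behind the origin. Button row 95 mm in front of the origin: green left, blue middle, red right, seen from the robot
- green_empty_top (a point): centre of the top face of the green (tare (zero)) button of the other balance, whose pan is empty, 60 mm to the left (+y of the balance): upright cylinder 24 mm across in a black round housing 40 mm across; its top is 66 mm above the bench when out, 10 mm above its housing; goes down 6 mm when pressed
- green_empty (a joint): how far that green button is pressed straight down, m: 0 = out, 0.006 = fully in; a spring returns it; it starts to move at 1.5 N and is fully in at 5 N, then stops hard
- blue_empty_top (a point): centre of the top face of the blue (unit) button of the other balance, whose pan is empty, on the middle line: upright cylinder 24 mm across in a black round housing 40 mm across; its top is 66 mm above the bench when out, 10 mm above its housing; goes down 6 mm when pressed
- blue_empty (a joint): how far that blue button is pressed straight down, m: 0 = out, 0.006 = fully in; a spring returns it; it starts to move at 1.5 N and is fully in at 5 N, then stops hard
- red_empty_top (a point): centre of the top face of the red (off) button of the other balance, whose pan is empty, 60 mm to the right (-y of the balance): upright cylinder 24 mm across in a black round housing 40 mm across; its top is 66 mm above the bench when out, 10 mm above its housing; goes down 6 mm when pressed
- red_empty (a joint): how far that red button is pressed straight down, m: 0 = out, 0.006 = fully in; a spring returns it; it starts to move at 1.5 N and is fully in at 5 N, then stops hard
- bowl: white porcelain bowl, loose, 100 mm across the rim, 48 mm high, standing on the loaded balance's pan (rim 118 mm above the bench); origin: centre of its underside; leave it alone
- petri: clear glass petri dish, 90 mm across, 18 mm high; origin: centre of its underside, loose on the bench; leave it alone
- black_dish: flat black dish, 140 mm across, 22 mm high; origin: centre of its underside, loose on the bench; leave it alone
- pliers: pliers with red handles lying flat, about 190 mm long, 16 mm high, jaws along their +x; origin near the joint, loose on the bench; leave it alone
- drop_bottle: white bottle with a blue cap, 40 mm across, 100 mm high; origin: centre of its underside, loose on the bench; leave it alone
- pill_jar: small amber jar with a white cap, 36 mm across, 55 mm high; origin: centre of its underside, loose on the bench; leave it alone
- stock_jar: stoppered clear glass jar, 84 mm across, 140 mm high; origin: centre of its underside, loose on the bench; leave it alone

How it is judged:
On the way, in this order (a step that is already met when the one before it is completed fails the run):
1. the green button of the balance with the bowl is pressed in by the fingers (at least 4 of its 6 mm) (value of joint green_loaded above 0.004 m and contact force between the fingers and balance_loaded above 0.5 N), for 0.05 s.
2. that green button has sprung back (value of joint green_loaded below 0.0015 m), for 0.05 s.
3. the red button of the empty balance is pressed in by the fingers (at least 4 of its 6 mm) (value of joint red_empty above 0.004 m and contact force between the fingers and balance_empty above 0.5 N), for 0.05 s.
At the end, for the whole second after the job is handed in: All six buttons are out (within 1.5 mm); the bowl and every loose thing stand upright and at rest within 10 mm of where they started (value of joint each of green_loaded, blue_loaded, red_loaded, green_empty, blue_empty, red_empty below 0.0015 m and distance of each of bowl, petri, black_dish, pliers, drop_bottle, pill_jar, stock_jar from where it was at the start of the episode below 0.01 m and linear speed of each of bowl, petri, black_dish, pliers, drop_bottle, pill_jar, stock_jar below 0.02 m/s and angle between each of bowl, petri, black_dish, pliers, drop_bottle, pill_jar, stock_jar's own z axis and vertical below 0.1 rad); the robot touches nothing.
It fails at once if a button other than the two named was pressed (more than 2.5 mm) (value of joint any of blue_loaded, red_loaded, green_empty, blue_empty above 0.0025 m).
It fails at once if the bowl was moved or lifted more than 10 mm (distance of bowl from where it was at the start of the episode above 0.01 m).
It fails at once if a loose thing on the bench was moved or lifted more than 10 mm (distance of any of petri, black_dish, pliers, drop_bottle, pill_jar, stock_jar from where it was at the start of the episode above 0.01 m).
It fails at once if the robot pushed on a balance or its buttons with more than 25 N (contact force between any of the fingers, the arm and balance_loaded above 25 N or contact force between any of the fingers, the arm and balance_empty above 25 N).
It also fails if it takes over 43 s, if anything falls off the work surface, if the arm or the gripper's body presses on something with over 40 N, if the wrist force passes 120 N, or if a joint passes its speed limit or range.

## Working session

There is one attempt and no reset: what is moved stays moved. The work goes in short steps, Python scripts to look and compute and a shell command to move; the robot and the scene stay as the last step left them, time stands still between calls to the robot, and variables do not carry over. Pictures are saved under pics/ and viewed, and the job is handed in when it is done.

```bash
ls; mkdir -p pics
python3 - <<'E'
from plant import r, viewer, job
import cv2, numpy as np, json
print(r.observe())
for n in ["scene","top","wrist"]:
    c=viewer.capture(n)
    cv2.imwrite(f"pics/{n}0.png",c["pixels"][:,:,::-1])
    print(n,c["camera_matrix"],c.get("extrinsics",c.get("mount")))
E
```

```text
pics
{'time_s': 0.0, 'joints': array([ 0.9968882 ,  0.47781554,  0.02234684,  1.55642939, -0.01147181,
        1.10927658, -0.08310299]), 'qvel': array([ 6.42921575e-04, -1.88717365e-04,  1.53410441e-04,  2.13387680e-04,
       -8.70337385e-05, -4.66933594e-05, -3.61951855e-04]), 'tau': array([-7.98190031e-04, -5.82866299e+01,  1.53460845e+00, -2.72610587e+01,
       -5.43484418e-02,  1.69542310e-02,  1.62377628e-04]), 'eef_pos': array([ 0.30295991, -0.60269317,  0.3016807 ]), 'tool_rot': array([ 0.16300955, -0.16341395,  0.68861636, -0.6874091 ]), 'contact_force': array([-0.10464656,  0.07626777, -0.31138274]), 'torque': array([-0.03515236,  0.00911154,  0.00697392]), 'grip_width': 1.000556723344458}
scene [[525.6215317    0.         273.77576732]
 [  0.         525.6215317  216.60057236]
 [  0.           0.           1.        ]] [[ 5.56768418e-01  8.30665876e-01 -1.76957593e-03 -3.08716727e-01]
 [ 7.07853400e-01 -4.75563826e-01 -5.22285948e-01 -3.30442383e-01]
 [-4.34686661e-01  2.89539720e-01 -8.52768584e-01  1.78055494e+00]
 [ 0.00000000e+00  0.00000000e+00  0.00000000e+00  1.00000000e+00]]
top [[474.6796578    0.         285.83322606]
 [  0.         474.6796578  206.91005651]
 [  0.           0.           1.        ]] [[-2.40563682e-02 -9.99695956e-01 -5.41167297e-03  5.20971050e-02]
 [-9.73072068e-01  2.46563160e-02 -2.29178570e-01  5.67319668e-01]
 [ 2.29242322e-01 -2.47256252e-04 -9.73369353e-01  1.24457013e+00]
 [ 0.00000000e+00  0.00000000e+00  0.00000000e+00  1.00000000e+00]]
wrist [[339.22723374   0.         276.84281486]
 [  0.         339.22723374 209.13441549]
 [  0.           0.           1.        ]] [[ 8.61469929e-04  9.57493358e-01  2.88454030e-01 -7.95357369e-02]
 [-7.76219795e-04 -2.88453410e-01  9.57493618e-01 -8.25238955e-02]
 [ 9.99999328e-01 -1.04875569e-03  4.94731359e-04 -7.32602517e-05]
 [ 0.00000000e+00  0.00000000e+00  0.00000000e+00  1.00000000e+00]]
```

View pics/top0.png

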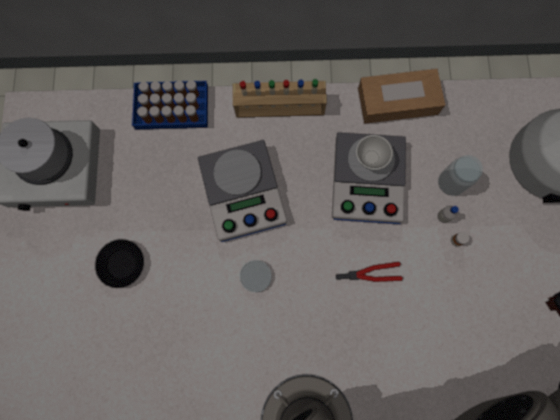

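View pics/scene0.png

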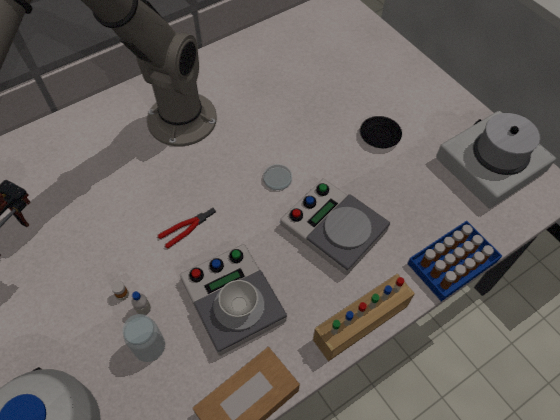

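```bash
cat > h.py <<'E'
from plant import r, viewer, job
import cv2, numpy as np
from scipy.spatial.transform import Rotation as R
def rot(o): return R.from_quat(np.roll(o["tool_rot"],-1)).as_matrix()
def pts(c,mask,o=None):
    v,u=np.nonzero(mask&(c["depth"]>0)); d=c["depth"][v,u]
    K=c["camera_matrix"]
    P=np.stack([(u-K[0,2])*d/K[0,0],(v-K[1,2])*d/K[1,1],d],1)
    if "extrinsics" in c:
        E=c["extrinsics"]; return (P-E[:3,3])@E[:3,:3]
    M=c["mount"]; T=P@M[:3,:3].T+M[:3,3]
    return T@rot(o).T+o["eef_pos"]
E
python3 - <<'E'
from h import *
o=r.observe(); print(rot(o).round(3))
for cam in ["top","scene"]:
    c=viewer.capture(cam)
    for q in ["green_loaded_top","red_loaded_top","green_empty_top","red_empty_top","blue_loaded_top","blue_empty_top","bowl","balance_loaded","balance_empty","stock_jar","drop_bottle","pill_jar","petri","black_dish","pliers"]:
        for t in viewer.trace(cam,q)[:3]:
            P=pts(c,t["pixels"])
            print(cam,q,round(t["p"],2),np.round(t["uv"]),t["pixels"].sum(),np.median(P,0).round(3) if len(P) else None, P[:,2].max().round(3) if len(P) else None)
E
```

```text
[[-0.893 -0.001  0.449]
 [-0.449  0.001 -0.893]
 [ 0.    -1.    -0.001]]
top green_loaded_top 0.58 [347. 203.] 75 [ 0.569 -0.132  0.064] 0.072
top green_loaded_top 0.54 [370. 207.] 64 [ 0.565 -0.192  0.065] 0.072
top red_loaded_top 0.51 [391. 208.] 38 [ 0.558 -0.25   0.065] 0.071
top red_empty_top 0.58 [270. 213.] 58 [0.552 0.082 0.065] 0.072
top blue_empty_top 0.41 [250. 219.] 65 [0.538 0.14  0.065] 0.071
top bowl 0.92 [374. 157.] 977 [ 0.715 -0.21   0.092] 0.125
top balance_loaded 0.86 [367. 184.] 5212 [ 0.631 -0.187  0.055] 0.121
top balance_empty 0.7 [239. 189.] 6345 [0.621 0.161 0.056] 0.08
top balance_empty 0.34 [227. 224.] 60 [0.523 0.198 0.065] 0.072
top stock_jar 0.73 [461. 171.] 1223 [ 0.635 -0.431  0.128] 0.148
top stock_jar 0.29 [365. 210.] 55 [ 0.563 -0.189  0.065] 0.072
top drop_bottle 0.62 [450. 211.] 272 [ 0.54  -0.404  0.065] 0.105
top pill_jar 0.7 [456. 239.] 207 [ 0.472 -0.437  0.051] 0.063
top petri 0.57 [255. 275.] 823 [0.389 0.129 0.004] 0.024
top black_dish 0.78 [120. 263.] 1917 [0.432 0.513 0.01 ] 0.027
top black_dish 0.19 [256. 276.] 813 [0.389 0.129 0.004] 0
[... 802 characters left out ...]
alance_empty 0.8 [333. 223.] 5702 [0.647 0.147 0.056] 0.081
scene stock_jar 0.77 [142. 337.] 1465 [ 0.665 -0.45   0.128] 0.147
scene drop_bottle 0.72 [184. 226.] 589 [ 0.381 -0.203  0.014] 0.024
scene drop_bottle 0.71 [140. 302.] 312 [ 0.551 -0.416  0.065] 0.107
scene drop_bottle 0.3 [321. 187.] 29 [0.524 0.193 0.065] 0.071
scene pill_jar 0.76 [118. 289.] 225 [ 0.479 -0.446  0.051] 0.063
scene pill_jar 0.65 [140. 304.] 319 [ 0.552 -0.416  0.063] 0.107
scene petri 0.97 [279. 176.] 585 [0.381 0.127 0.006] 0.027
scene petri 0.57 [334. 223.] 5823 [0.646 0.147 0.056] 0.081
scene black_dish 0.83 [381. 129.] 1080 [0.421 0.513 0.011] 0.03
scene pliers 0.7 [185. 223.] 557 [ 0.382 -0.203  0.014] 0.024
```

The loaded balance is the right one. Its green button is at about (0.570, -0.134), top image [347,203]. The empty balance's red button is at about (0.552, 0.082), top image [270,213]. Heights of about 65 mm and a button spacing of about 118 mm match the description. Next I shut the fingers and move towards the green button, staying high over the jars.

```bash
python3 -m jog '[[-15,0,-10,0,0],[-45,0,-30,0,0],[-80,0,-53,0,0],[-115,0,-77,0,0],[-150,0,-100,0,0],[-185,0,-123,0,0],[-215,0,-143,0,0],[-230,0,-153,0,0]]' 10
python3 -m jog '[[-15,0,-10,0,0],[-45,0,-30,0,0],[-80,0,-53,0,0],[-115,0,-77,0,0],[-150,0,-100,0,0],[-175,0,-117,0,0],[-180,0,-120,0,0],[-180,0,-120,0,0]]'
python3 - <<'E'
from h import *
o=r.observe(); print(o); print(rot(o).round(4))
c=viewer.capture("wrist"); cv2.imwrite("pics/w1.png",c["pixels"][:,:,::-1])
for q in ["green_loaded_top","blue_loaded_top","red_loaded_top","red_empty_top"]:
    for t in viewer.trace("wrist",q)[:4]:
        P=pts(c,t["pixels"],o); print(q,round(t["p"],2),np.round(t["uv"]),t["pixels"].sum(),np.median(P,0).round(4) if len(P) else None)
E
```

```text
time_s: 2.42
eef_pos: [0.4429, -0.3579, 0.303]
tool_rot: [0.166, -0.165, 0.688, -0.687]
contact_force: [0.3, 1.2, -0.1]
grip_width: 0.435
time_s: 3.08
eef_pos: [0.5482, -0.172, 0.3028]
tool_rot: [0.165, -0.165, 0.688, -0.687]
contact_force: [0.5, -0.4, -0.3]
grip_width: 0.003
{'time_s': 3.0833, 'joints': array([ 0.33842471,  0.32041685, -0.17717463,  1.79155847,  0.0633547 ,
        1.03467028, -0.96176674]), 'qvel': array([ 0.04767916, -0.00647324,  0.06365522,  0.01615328,  0.01196597,
        0.00459169,  0.02644236]), 'tau': array([ -1.60963442, -47.28096843,  -1.86541658, -26.40462041,
        -0.15626181,  -0.08467413,  -0.28240814]), 'eef_pos': array([ 0.54820627, -0.17195189,  0.30275099]), 'tool_rot': array([ 0.1654111 , -0.1647736 ,  0.68784433, -0.68728378]), 'contact_force': array([ 0.47702803, -0.35394989, -0.31953365]), 'torque': array([ 0.00463599,  0.02044542, -0.00191263]), 'grip_width': 0.002840127201174843}
[[-8.91e-01  7.00e-04  4.54e-01]
 [-4.54e-01  1.00e-03 -8.91e-01]
 [-1.10e-03 -1.00e+00 -6.00e-04]]
green_loaded_top 0.84 [250. 157.] 529 [ 0.5683 -0.1317  0.0662]
blue_loaded_top 0.81 [300. 184.] 503 [ 0.5628 -0.1902  0.0661]
red_loaded_top 0.98 [350. 217.] 444 [ 0.5571 -0.2492  0.0663]
red_empty_top 0.8 [22. 61.] 768 [0.5523 0.0794 0.0659]
red_empty_top 0.33 [350. 220.] 490 [ 0.5575 -0.2492  0.0662]
```

View pics/w1.png

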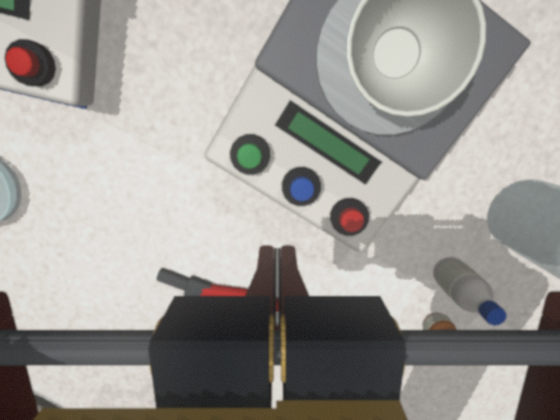

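Run:
```python
from h import *
o=r.observe(); print(rot(o).T@(np.array([.5683,-.1317,.0662])-o["eef_pos"])*1000-[0,80,0], o["eef_pos"],o["time_s"])
```

```text
[-40.43120119 156.35649788 -30.86723569] [ 0.54599878 -0.17717058  0.3026042 ] 3.3333
```

The wrist picture shows the loaded balance with green at [250,157], blue at [300,184] and red at [350,217]. The fingertips are shut at [277,250], and the empty balance's red button is at [22,61]. I move over the green button and go down to about 20 mm above it.

```bash
python3 -m jog '[[-20,0,-15,0,0],[-40,10,-31,0,0],[-40,40,-31,0,0],[-40,70,-31,0,0],[-40,100,-31,0,0],[-40,125,-31,0,0],[-40,136,-31,0,0],[-40,136,-31,0,0]]'
python3 - <<'E'
from h import *
viewer.capture("wrist")
o=r.observe(); c=viewer.capture("wrist"); cv2.imwrite("pics/w2.png",c["pixels"][:,:,::-1])
print(o["eef_pos"],o["contact_force"],o["time_s"],rot(o).T@(np.array([.5683,-.1317,.0662])-o["eef_pos"])*1000-[0,80,0])
for q in ["green_loaded_top","blue_loaded_top"]:
    for t in viewer.trace("wrist",q)[:2]:
        P=pts(c,t["pixels"],o); print(q,round(t["p"],2),np.round(t["uv"]),t["pixels"].sum(),np.median(P,0).round(4) if len(P) else None)
E
```

```text
time_s: 4.0
eef_pos: [0.5669, -0.1304, 0.1642]
tool_rot: [0.161, -0.164, 0.689, -0.688]
contact_force: [-0.4, -0.5, 0.5]
grip_width: 0.009
[ 0.56809249 -0.13031929  0.1661429 ] [-0.18546695 -0.06765768  0.01867016] 4.05 [ 0.26205551 19.94231222  1.4137452 ]
green_loaded_top 0.73 [281. 239.] 553 [ 0.5748 -0.1283  0.0659]
blue_loaded_top 0.93 [361. 283.] 701 [ 0.5685 -0.1858  0.0654]
blue_loaded_top 0.63 [399. 185.] 72385 [ 0.633  -0.1643  0.0573]
```

View pics/w2.png

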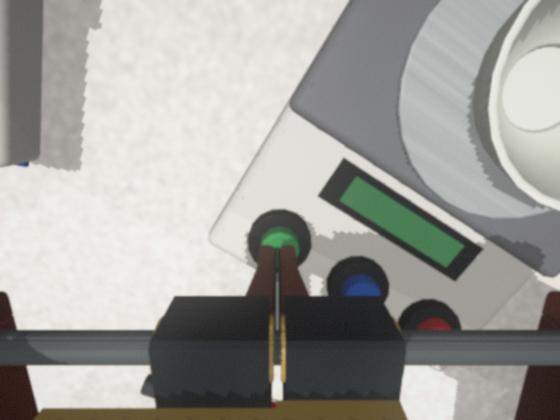

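Run:
```python
from h import *
o=r.observe(); c=viewer.capture("wrist")
K=c["camera_matrix"];M=c["mount"];Rw=rot(o)
def ray(u,v,z):
    d=Rw@M[:3,:3]@np.linalg.solve(K,[u,v,1]); p=Rw@M[:3,3]+o["eef_pos"]
    return p+d*(z-p[2])/d[2]
print(ray(248,240,.056),ray(312,240,.056),ray(280,210,.056),(ray(248,240,.056)+ray(312,240,.056))/2)
tip=M[:3,:3].T@(np.array([0,.08,0])-M[:3,3]); q=K@tip; print(q[:2]/q[2])
```

```text
[ 0.56294068 -0.1136679   0.056     ] [ 0.58059479 -0.14901888  0.056     ] [ 0.58903956 -0.12263158  0.056     ] [ 0.57176774 -0.13134339  0.056     ]
[276.86886358 264.75176317]
```

The housing circle puts the green centre at about (0.571, -0.1315), 3 mm from the tip. I correct for that and go down in small steps.

```bash
python3 -m jog '[[-1,4,1,0,0],[-2,8,2,0,0],[-2,12,2,0,0],[-2,15,2,0,0],[-2,17,2,0,0],[-2,19,2,0,0],[-2,21,2,0,0],[-2,22,2,0,0]]'
python3 - <<'E'
from h import *
o=r.observe(); print(o["time_s"],o["eef_pos"],o["contact_force"])
E
```

```text
time_s: 4.92
eef_pos: [0.5713, -0.1302, 0.1445]
tool_rot: [0.163, -0.163, 0.688, -0.688]
contact_force: [-1.4, 0.9, 3.3]
grip_width: 0.007
4.9167 [ 0.57130925 -0.13019988  0.14447607] [-1.41185188  0.9225037   3.32861901]
```

```bash
python3 -m jog '[[0,0.5,0,0,0],[0,1,0,0,0],[0,1.5,0,0,0],[0,2,0,0,0],[0,2.5,0,0,0],[0,3,0,0,0],[0,3,0,0,0],[0,3,0,0,0]]'
python3 - <<'E'
from h import *
o=r.observe(); print(o["time_s"],o["eef_pos"],o["contact_force"])
E
```

```text
time_s: 5.58
eef_pos: [0.5713, -0.1302, 0.1417]
tool_rot: [0.163, -0.163, 0.688, -0.688]
contact_force: [-1.4, 1.2, 3.7]
grip_width: 0.009
5.5833 [ 0.57129844 -0.13024289  0.14168403] [-1.44827927  1.24399946  3.70384589]
```

```bash
python3 -m jog '[[0,0.5,0,0,0],[0,1,0,0,0],[0,1.5,0,0,0],[0,2,0,0,0],[0,2,0,0,0],[0,2.5,0,0,0],[0,2.5,0,0,0],[0,2.5,0,0,0]]'
python3 - <<'E'
from h import *
o=r.observe(); print(o["time_s"],o["eef_pos"],o["contact_force"])
E
```

```text
time_s: 6.25
eef_pos: [0.5714, -0.1302, 0.1402]
tool_rot: [-0.163, 0.163, -0.688, 0.688]
contact_force: [-5.9, 1.5, 13.8]
grip_width: 0.006
6.25 [ 0.57140628 -0.1302093   0.14023015] [-5.91537555  1.48855162 13.84174896]
```

The button is at its hard stop: the tip is at 60 mm and the force is 13.8 N, under the limit. I withdraw straight up and look.

```bash
python3 -m jog '[[0,-3,0,0,0],[0,-10,0,0,0],[0,-25,0,0,0],[0,-45,0,0,0],[0,-70,0,0,0],[0,-95,0,0,0],[0,-106,0,0,0],[0,-106,0,0,0]]'
python3 - <<'E'
from h import *
viewer.capture("wrist")
o=r.observe(); c=viewer.capture("wrist"); cv2.imwrite("pics/w3.png",c["pixels"][:,:,::-1])
print(o["eef_pos"],o["contact_force"],o["time_s"],rot(o).T@(np.array([.5523,.0805,.066])-o["eef_pos"])*1000-[0,80,0])
for q in ["green_loaded_top","blue_loaded_top","red_empty_top"]:
    for t in viewer.trace("wrist",q)[:2]:
        P=pts(c,t["pixels"],o); print(q,round(t["p"],2),np.round(t["uv"]),t["pixels"].sum(),np.median(P,0).round(4) if len(P) else None)
E
```

```text
time_s: 6.92
eef_pos: [0.573, -0.1306, 0.2479]
tool_rot: [-0.165, 0.161, -0.687, 0.689]
contact_force: [0.1, -0.0, -1.6]
grip_width: 0.006
[ 0.57204535 -0.13049549  0.24591851] [ 0.18439296  0.77447097 -0.87433297] 6.9667 [ -76.68887094   99.74252697 -197.71466486]
green_loaded_top 0.69 [277. 217.] 669 [ 0.5692 -0.1309  0.0663]
blue_loaded_top 0.65 [336. 247.] 649 [ 0.5632 -0.1897  0.0662]
red_empty_top 0.71 [ 15. 111.] 876 [0.5533 0.0783 0.0658]
```

View pics/w3.png

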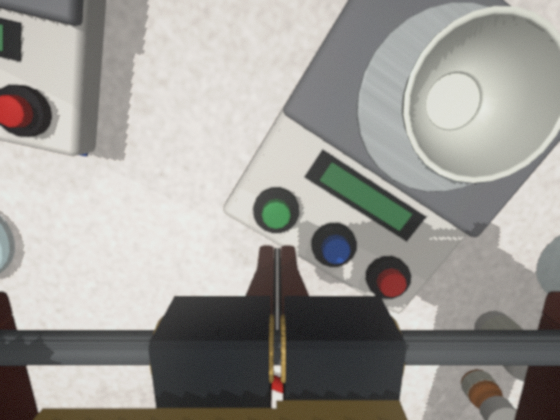

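Green is out again: its top is at 66 mm, pixel [277,217]. Next I go over to the empty balance's red button, now at [15,111] in the left of the wrist picture.

```bash
python3 -m jog '[[-6,0,-16,0,0],[-18,0,-45,0,0],[-30,0,-78,0,0],[-43,0,-111,0,0],[-56,0,-144,0,0],[-69,0,-177,0,0],[-76,0,-197,0,0],[-76,0,-197,0,0]]'
python3 - <<'E'
from h import *
viewer.capture("wrist");viewer.capture("wrist")
o=r.observe(); c=viewer.capture("wrist"); cv2.imwrite("pics/w4.png",c["pixels"][:,:,::-1])
print(o["eef_pos"],o["contact_force"],o["time_s"])
for q in ["red_empty_top","blue_empty_top","green_empty_top"]:
    for t in viewer.trace("wrist",q)[:2]:
        P=pts(c,t["pixels"],o); m=np.median(P,0); print(q,round(t["p"],2),np.round(t["uv"]),t["pixels"].sum(),m.round(4),rot(o).T@(m-o["eef_pos"])*1000-[0,80,0])
E
```

```text
time_s: 7.83
eef_pos: [0.5494, 0.0862, 0.2441]
tool_rot: [0.166, -0.167, 0.688, -0.686]
contact_force: [-1.1, 0.0, 0.4]
grip_width: 0.01
[0.55030714 0.08041351 0.24408731] [ 0.3489301  -0.09407894  0.02802752] 7.9333
red_empty_top 0.66 [278. 206.] 701 [0.5522 0.0831 0.0663] [-3.19244029 97.78883779 -1.43646022]
blue_empty_top 0.92 [203. 190.] 682 [0.5386 0.1402 0.0663] [-16.88584233  97.79040796 -58.5812456 ]
green_empty_top 0.73 [129. 174.] 827 [0.5241 0.1978 0.0661] [ -29.87239884   97.98991507 -116.52936746]
green_empty_top 0.29 [227. 101.] 56079 [0.6039 0.15   0.0577] [-79.51466287 106.30727248 -37.89147523]
```

View pics/w4.png

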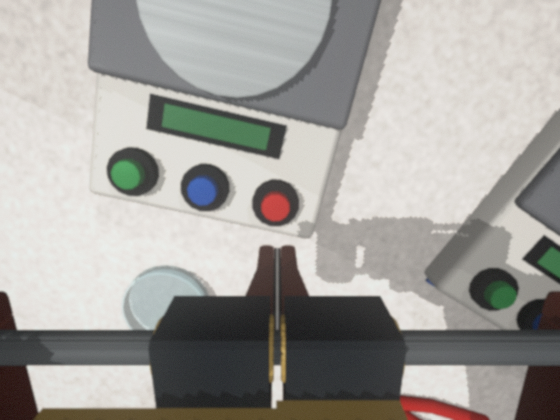

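The red button of the empty balance is at [278,206], about (0.552, 0.083), directly below, with an empty pan behind it. The spacing of the three buttons (59 mm) agrees. I go down.

```bash
python3 -m jog '[[-2,10,-1,0,0],[-3,30,-2,0,0],[-3,50,-2,0,0],[-3,68,-2,0,0],[-3,80,-2,0,0],[-3,86,-2,0,0],[-3,90,-2,0,0],[-3,90,-2,0,0]]'
python3 - <<'E'
from h import *
viewer.capture("wrist")
o=r.observe(); c=viewer.capture("wrist"); cv2.imwrite("pics/w5.png",c["pixels"][:,:,::-1])
print(o["eef_pos"],o["contact_force"],o["time_s"],rot(o).T@(np.array([.5525,.0827,.066])-o["eef_pos"])*1000-[0,80,0])
E
```

```text
time_s: 8.8
eef_pos: [0.5526, 0.0828, 0.1547]
tool_rot: [0.163, -0.163, 0.688, -0.688]
contact_force: [-0.4, 0.3, 0.6]
grip_width: 0.006
[0.55290272 0.08296228 0.1553525 ] [ 0.25245817 -0.40867186  1.13860998] 8.85 [0.51107426 9.35232011 0.04552226]
```

View pics/w5.png

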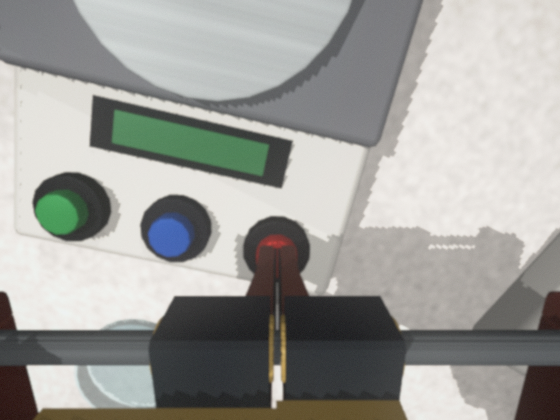

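The tip is 9 mm above the red button, centred on its housing at about [277,248]. I press slowly.

```bash
python3 -m jog '[[0,3,0,0,0],[0,6,0,0,0],[0,8,0,0,0],[0,9,0,0,0],[0,10,0,0,0],[0,11,0,0,0],[0,12,0,0,0],[0,12,0,0,0]]'
python3 - <<'E'
from h import *
o=r.observe(); print(o["time_s"],o["eef_pos"],o["contact_force"])
E
```

```text
time_s: 9.57
eef_pos: [0.5526, 0.083, 0.1432]
tool_rot: [-0.163, 0.163, -0.688, 0.688]
contact_force: [-1.3, -0.2, 3.7]
grip_width: 0.003
9.5667 [0.55264019 0.08303244 0.14319563] [-1.28562191 -0.18517091  3.74767006]
```

```bash
python3 -m jog '[[0,0.5,0,0,0],[0,1,0,0,0],[0,1.5,0,0,0],[0,2,0,0,0],[0,2.5,0,0,0],[0,3,0,0,0],[0,3.5,0,0,0],[0,3.5,0,0,0]]'
python3 - <<'E'
from h import *
o=r.observe(); print(o["time_s"],o["eef_pos"],o["contact_force"])
E
```

```text
time_s: 10.23
eef_pos: [0.5527, 0.083, 0.1403]
tool_rot: [-0.163, 0.163, -0.688, 0.688]
contact_force: [-3.1, -1.4, 10.5]
grip_width: -0.0
10.2333 [0.55268343 0.08304914 0.140317  ] [-3.05388298 -1.35592346 10.5135391 ]
```

Red is fully in: the tip is at 60 mm and the force is 10.5 N, against the stop. I withdraw.

```bash
python3 -m jog '[[0,0,0,0,0],[0,-3,0,0,0],[0,-10,0,0,0],[0,-25,0,0,0],[0,-50,0,0,0],[0,-80,0,0,0],[0,-105,0,0,0],[0,-115,0,0,0]]'
python3 -m jog '[[0,-10,0,0,0],[0,-25,0,0,0],[0,-30,0,0,0],[0,-30,0,0,0],[0,-30,0,0,0],[0,-30,0,0,0],[0,-30,0,0,0],[0,-30,0,0,0]]'
python3 - <<'E'
from h import *
o=r.observe(); c=viewer.capture("wrist"); cv2.imwrite("pics/w6.png",c["pixels"][:,:,::-1])
print(o["eef_pos"],o["contact_force"],o["time_s"],abs(o["qvel"]).max())
for q in ["red_empty_top","blue_empty_top","green_empty_top","green_loaded_top"]:
    for t in viewer.trace("wrist",q)[:2]:
        P=pts(c,t["pixels"],o); print(q,round(t["p"],2),np.round(t["uv"]),t["pixels"].sum(),np.median(P,0).round(4))
c=viewer.capture("scene"); cv2.imwrite("pics/s6.png",c["pixels"][:,:,::-1])
for q in ["bowl","petri","black_dish","pliers","drop_bottle","pill_jar","stock_jar"]:
    for t in viewer.trace("scene",q)[:2]:
        P=pts(c,t["pixels"]); print(q,round(t["p"],2),np.round(t["uv"]),t["pixels"].sum(),np.median(P,0).round(4))
E
```

```text
time_s: 10.9
eef_pos: [0.5539, 0.0835, 0.2582]
tool_rot: [-0.165, 0.161, -0.688, 0.688]
contact_force: [1.6, 0.4, 0.1]
grip_width: 0.003
time_s: 11.57
eef_pos: [0.5523, 0.0829, 0.2838]
tool_rot: [0.163, -0.164, 0.688, -0.688]
contact_force: [0.4, -0.3, -0.3]
grip_width: 0.006
[0.55225961 0.08294963 0.28375333] [ 0.35211106 -0.29802817 -0.27255455] 11.5667 0.0046935180424279915
red_empty_top 0.62 [279. 196.] 534 [0.5521 0.0831 0.0663]
blue_empty_top 0.57 [214. 186.] 563 [0.5376 0.1403 0.0662]
green_empty_top 0.84 [149. 172.] 593 [0.5234 0.1973 0.0662]
green_empty_top 0.32 [276. 198.] 539 [0.5519 0.0833 0.0662]
green_loaded_top 0.58 [476. 275.] 521 [ 0.5682 -0.1275  0.0661]
petri 0.73 [273. 174.] 267 [0.3602 0.106  0.0072]
black_dish 0.7 [382. 132.] 1060 [0.4209 0.5131 0.0107]
black_dish 0.41 [237. 254.] 54 [ 0.5682 -0.1347  0.0663]
pliers 0.83 [184. 224.] 645 [ 0.3798 -0.2047  0.0134]
drop_bottle 0.57 [137. 301.] 323 [ 0.5501 -0.4166  0.0644]
stock_jar 0.58 [142. 338.] 1522 [ 0.6635 -0.4499  0.1253]
```

View pics/w6.png

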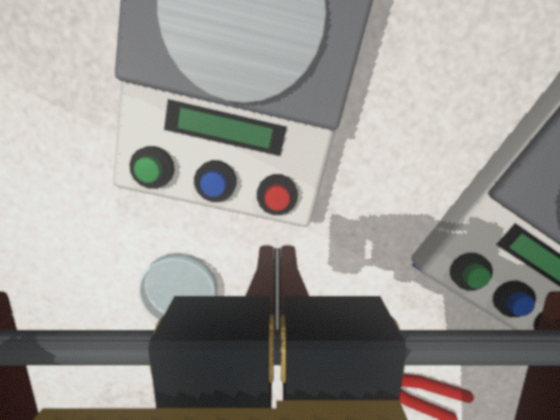

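View pics/s6.png

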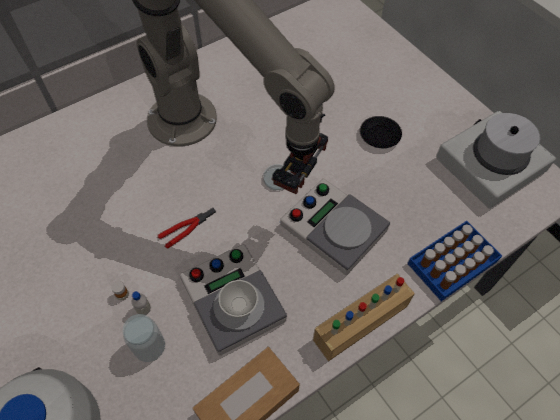

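All three buttons of the empty balance and the loaded balance's green button are out, with tops at 66 mm. The bowl, at about [238,300], and the other things stand where they did. The petri dish is partly hidden by the gripper, but the wrist view shows it undisturbed. The arm is free and still, so I hand in.

```bash
python3 -c "
from plant import job
print(job.job_done())"
```

```text
the job is handed in; nothing more can be done
None
```

I pressed both buttons fully in, in the required order, and handed the job in at about 12 s of the 43 s allowed. It reported no verdict.

- **Green tare button, loaded balance:** pressed with shut fingertips to its stop. The tip was at 60 mm and the vertical force was 13.8 N. It sprang back, with its top measured at 66 mm afterwards.
- **Red off button, empty balance:** pressed to its stop, with the tip at 60 mm and a vertical force of 10.5 N. It also sprang back to 66 mm.

**Last checks:**
- **Buttons:** all three on the empty balance and the green one on the loaded balance measured 66 mm. I did not re-measure the loaded balance's blue and red at the end, but nothing went near them after the green press.
- **Loose things:** the black dish, pliers, drop bottle and stock jar were within about 3 mm of where they started.
- **Arm:** raised clear and still, with a contact force of about 0.5 N, close to the reading at the start.

**What did not check out cleanly:**
- **Bowl and pill jar:** the network missed both in the last scene picture. By eye both were in their old places, the bowl at about [238,300].
- **Petri dish:** it was partly hidden by the gripper, so its measured position came out about 30 mm off (0.360, 0.106 against 0.381, 0.127). By eye, the wrist view showed it lying undisturbed.

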